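# Swap over the lidded ingredient boxes

## Robot

A 6-joint arm with a two-finger parallel gripper is mounted at the origin on the work surface. World frame = base frame: x ahead of the robot, y to its left, z up, the work surface at z = 0. Lengths are in m, angles in rad, forces in N, time in s.
With the tool pointing down it reaches from about 0.325 to 0.775 m from the base axis. Payload 5.5 kg.
Tool frame: the origin (TCP) lies at the very end of the fingers, on their centre line; the grasp point (between the pads) lies 19 mm behind it; z points along the fingers, y is the direction in which the jaws open and shut (so a half turn about z gives the same grasp; the last joint's range is limited). The gripper opens to 88 mm and grips with 3 to 60 N. Pads are 20 mm wide; open, the fingers measure 115 mm over their backs; the gripper's body (75 mm by 178 mm) begins 61 mm behind the grasp point.
Start: joints at [1.091, 0.091, 1.231, -0, 1.82, -0.057], TCP at [0.246, 0.547, 0.223] pointing down, gripper open.
Joint ranges: [-2.87, 2.87], [-0.86, 2.18], [0.17, 2.46], [-1.51, 4.65], [0.06, 2.69], [-2.65, 2.65]. Speed limits (rad/s): [2.57, 2.57, 3.01, 3.14, 3.14, 3.14].

## Interface

Orientations are given as a unit quaternion [w, x, y, z].
In Python, from cell import manip, capture gives the robot as it stands. The module is installed in compiled form; this text tells all that it offers.
- The arm moves only by the tool jog_arm, never from a script. Its argument "steps" is a list of rows, each an object with "offset": the shift along the tool's x, y, z in cm, a list of three; "yaw": the turn about the tool's z in degrees. In form: [{"offset": [x, y, z], "yaw": yaw}, ...]. A call has 1 to 8 rows; each row shifts and turns the pose as measured when the row begins, along the tool's axes as they then stand; what a row does not reach is not made up. A row lasts 1/12 s, in which the tool goes at most 41.7 mm and 7.16 degrees, less where a joint would pass 70% of its speed; a pose out of reach is approached as far as the arm can. A call is refused whole if a number of a shift passes 4.17 or a number of a turn 7.16, either way. A call with a gripper value outside its range is refused whole. "grip" is the closure, from -1 (fully open) to 1 (shut), so that 0 is half open, set as the call begins (left out, the last holds). The fingers move at their own pace and stop on an object; the grip force is fixed at half the most. Time passes only in rows, so rows that do not move let the fingers close. It gives the time, the measured TCP pose, the force and the opening at its end, in the units of the state.
- manip.get_obs(): the state, without advancing time (a new reading comes with each control period).
- capture(name): name is "scene" or "top" or "wrist"; returns a dict with "image" (420x560x3 uint8, red, green, blue), "z_map" (420x560 float32, m along the optical axis (not along the pixel's ray), 0 where there is no reading), "fovy" (degrees; the focal length in pixels is half the picture's height over the tangent of half this angle, whatever the lens; pixels are square), "cx", "cy" (the principal point, pixels), "k1" (the pictures are not rectified: a ray, as slopes to the right and down, at radius r is drawn at 1 + k1 r^2 times it, then the intrinsics apply), "position" and "attitude" of the camera in the world. Camera axes: x right, y down, z forward; pixel columns grow to the right and rows downward; lengths in m; the calibration is good to about 2 mm. A picture is of the moment at which its call begins.
- manip.job_done(): hands the job in, once; it reports no verdict.
The state is a dict: "t": time; "joint_pos": joint angles; "joint_vel": joint speeds; "effort": joint torques, N m; "tcp_pos": TCP position; "ee_rot": TCP orientation; "contact_force": force on the tool from outside, world axes, zero at the start; "wrist_torque": the same for the moment, N m; "opening": finger opening in m.
Only numpy, scipy, OpenCV 4.12 (cv2) and the standard library are available. Lean on these libraries where they do the work, as an engineer would, in place of code of your own. Each camera call takes 0.05 s, during which the arm holds its last target.

## Task

Service is moving on to the green ingredient box: tip the orange lid forward so that it drops fully shut, and flip the green lid up and back past its balance point so that it stays leaning fully open by itself. Do it only by pushing gently with the fingertips or the outside of the fingers; do not grip or lift anything. Leave both boxes standing where they are and do not disturb the bottle, tub, bowl or scissors.

Things in the scene. Friction and masses are not known exactly. Their poses are not given: they have to be found in the camera images.
- green_box: an open stainless box, 108 mm along its x by 120 mm along its y, 110 mm tall, walls 4 mm, about 1.8 kg filled, standing loose on the counter with small capped pots inside; origin at the centre of its underside, x points from the lip side (facing the robot) to the hinge side, z up. Its green lid is hinged on the top edge of its far (+x) wall
- green_lid (a joint): angle of the green lid (120 mm wide and 108 mm long, with a lip tab 60 mm wide in the middle of its free edge that juts out 30 mm more, so 138 mm from hinge to lip edge; 5 mm thick, about 0.12 kg): 0 = shut and level, grows as it swings up and away from the robot, 1.95 = leaning back on its stop. It balances near 1.57; before that it sinks shut, beyond it sinks open, slowly, on a damped hinge (about 4 rad/s at most, no spring). Shut at the start
- green_hinge (a point): middle of the hinge line of the green lid, in the plane of the lid's underside: 54 mm along +x from the box's middle and 111 mm above the counter; the hinge line runs along the box's y
- green_lip (a point): middle of the lip edge of the green lid (tab 60 mm wide), on its underside, 138 mm from the hinge. When the lid is shut the lip juts out 30 mm in front of the box wall, 111 mm above the counter, with free space under it
- orange_box: an open stainless box, 108 mm along its x by 120 mm along its y, 110 mm tall, walls 4 mm, about 1.8 kg filled, standing loose on the counter with small capped pots inside; origin at the centre of its underside, x points from the lip side (facing the robot) to the hinge side, z up. Its orange lid is hinged on the top edge of its far (+x) wall
- orange_lid (a joint): angle of the orange lid (120 mm wide and 108 mm long, with a lip tab 60 mm wide in the middle of its free edge that juts out 30 mm more, so 138 mm from hinge to lip edge; 5 mm thick, about 0.12 kg): 0 = shut and level, grows as it swings up and away from the robot, 1.95 = leaning back on its stop. It balances near 1.57; before that it sinks shut, beyond it sinks open, slowly, on a damped hinge (about 4 rad/s at most, no spring). Open, on its stop at the start
- orange_hinge (a point): middle of the hinge line of the orange lid, in the plane of the lid's underside: 54 mm along +x from the box's middle and 111 mm above the counter; the hinge line runs along the box's y
- orange_lip (a point): middle of the lip edge of the orange lid (tab 60 mm wide), on its underside, 138 mm from the hinge. When the lid is shut the lip juts out 30 mm in front of the box wall, 111 mm above the counter, with free space under it
- bottle: white round bottle with a green cap, 60 mm across, 170 mm tall, loose, in a row with the two boxes (any order); origin at the centre of its underside
- tub: clear open plastic tub 110 x 140 x 75 mm, loose, on the left; origin at the centre of its underside
- bowl: steel bowl 140 mm across, 60 mm tall, loose, on the right; origin at the centre of its underside
- scissors: kitchen scissors with orange handles lying flat, about 200 mm long along its x, 72 mm wide, 12 mm thick, loose, beyond the boxes; origin near the pivot, on the counter, blades towards its +x
There are look-alikes about, which are no part of the job. What is shaped like the green_box but yellow is not meant.

How it is judged:
At the end, for the whole second after the job is handed in: The green lid rests open beyond 1.8 rad and the orange lid is shut within 0.05 rad, both still; both boxes stand flat, at rest, within 30 mm of where they began, and the bottle, tub, bowl and scissors are within 30 mm of where they were (value of joint green_lid above 1.8 rad and value of joint orange_lid below 0.05 rad and velocity of joint green_lid between -0.1 and 0.1 rad/s and distance of each of green_box, orange_box, bottle, tub, bowl, scissors from where it was at the start of the episode below 0.03 m and angle between each of green_box, orange_box's own z axis and vertical below 0.05 rad and linear speed of each of green_box, orange_box below 0.02 m/s and velocity of joint orange_lid between -0.1 and 0.1 rad/s); the robot touches nothing.
It fails at once if a lid box is pushed along (over 30 mm), tipped or lifted (distance of any of green_box, orange_box from where it was at the start of the episode above 0.03 m or angle between any of green_box, orange_box's own z axis and vertical above 0.15 rad or height (world z) of any of green_box, orange_box above 0.012 m).
It fails at once if a lid is squeezed or forced (over 20 N) (contact force between the fingers and green_box above 20 N or contact force between the fingers and orange_box above 20 N).
It fails at once if the bottle, tub, bowl or scissors are moved over 30 mm (distance of any of bottle, tub, bowl, scissors from where it was at the start of the episode above 0.03 m).
It also fails if it takes over 64 s, if anything falls off the work surface, if the arm or the gripper's body presses on something with over 40 N, if the wrist force passes 120 N, or if a joint passes its speed limit or range.

## Working session

There is one attempt and no reset: what is moved stays moved. The work goes in short steps, Python scripts to look and compute and a tool call to move; the robot and the scene stay as the last step left them, time stands still between calls to the robot, and variables do not carry over. Pictures are saved under pics/ and viewed, and the job is handed in when it is done.

Besides the shell and the picture viewer there is one more tool, called after "Call:" in YAML: its name, and indented under it one key for each argument. jog_arm: Moves the arm, as the interface text tells. Its arguments: {"type":"object","properties":{"steps":{"type":"array"},"grip":{"type":"number"}},"required":["steps"]}

```bash
mkdir -p pics; ls
cat > h.py <<'E'
import numpy as np,cv2
from cell import manip,capture
def save(n,f):
    c=capture(n); cv2.imwrite(f'pics/{f}.png',c['image'][:,:,::-1].copy()); np.save(f'pics/{f}.npy',c,allow_pickle=True); return c
E
python3 - <<'E'
from h import *
for n in('scene','top','wrist'):
    c=save(n,n+'0'); print({k:v for k,v in c.items() if k not in('image','z_map')})
o=manip.get_obs(); print(o)
E
```

```text
pics
{'fovy': 42.51197602147263, 'cx': 276.9464172467854, 'cy': 213.45748239405074, 'k1': -0.1713155233239576, 'position': array([ 1.61416306, -0.03250523,  1.15071668]), 'attitude': array([-0.2777014 ,  0.66565554,  0.6344839 , -0.27787554])}
{'fovy': 42.42135518396632, 'cx': 277.27298482928717, 'cy': 216.59998943946363, 'k1': -0.1327714530117993, 'position': array([ 0.35813276, -0.01343037,  1.60630039]), 'attitude': array([ 0.03955707, -0.70043882,  0.71185879, -0.03282935])}
{'fovy': 64.6020146493492, 'cx': 281.75524169001113, 'cy': 206.68972823165174, 'k1': -0.07747683617269789, 'position': array([0.18001981, 0.57670213, 0.38379952]), 'attitude': array([0.11453774, 0.8318346 , 0.5381971 , 0.07263734])}
{'t': 0.15, 'joint_pos': array([ 1.09130265e+00,  9.17183156e-02,  1.23158251e+00, -1.14156162e-05,
        1.81981334e+00, -5.67322067e-02]), 'joint_vel': array([-0.00149771, -0.00136746, -0.00518558,  0.00068433, -0.001267  ,
        0.00015107]), 'effort': array([ 1.16587711e-03, -4.47046852e+01, -4.06905627e+01,  6.98615145e-02,
        2.75371346e-02, -9.89337627e-05]), 'tcp_pos': array([0.24608898, 0.54696924, 0.22176234]), 'ee_rot': array([-1.96198542e-04,  2.09811413e-01,  9.77741577e-01, -7.35042138e-04]), 'contact_force': array([-0.00892142,  0.20326483, -0.0945765 ]), 'wrist_torque': array([0.01961715, 0.00898916, 0.01194916]), 'opening': 0.08794469283442359}
```

View pics/scene0.png

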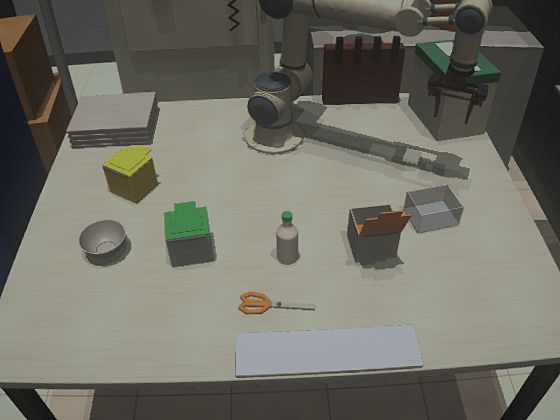

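View pics/top0.png

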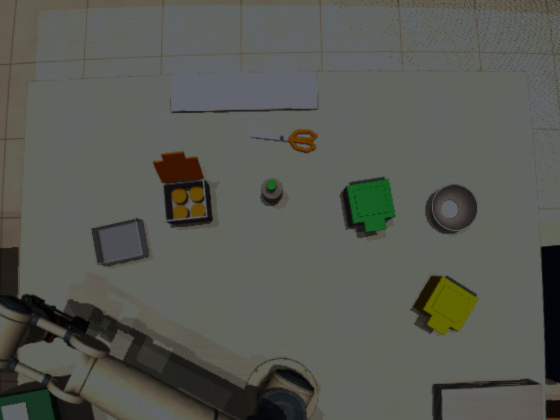

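The top view shows the green box at about (370,203) with its lip facing down. The orange box is at (188,203) with its lid open behind it at (178,167), and the bottle at (271,190) is between them. Next I'll measure these.

```bash
cat >> h.py <<'E'
from scipy.spatial.transform import Rotation as R
def K(c):
    f=210/np.tan(np.radians(c['fovy'])/2); return np.array([[f,0,c['cx']],[0,f,c['cy']],[0,0,1.]])
def rays(c,uv):
    f=K(c)[0,0]; d=(np.asarray(uv,float)-[c['cx'],c['cy']])/f; s=d.copy()
    for _ in range(15): s=d/(1+c['k1']*(s**2).sum(1,keepdims=True))
    q=c['attitude']; Rm=R.from_quat([q[1],q[2],q[3],q[0]])
    return np.c_[s,np.ones(len(s))],Rm
def zpts(c,uv):
    uv=np.asarray(uv,int); s,Rm=rays(c,uv); z=c['z_map'][uv[:,1],uv[:,0]]
    return Rm.apply(s*z[:,None])+c['position']
def plane(c,uv,h):
    s,Rm=rays(c,uv); d=Rm.apply(s); p=c['position']; return p+d*((h-p[2])/d[:,2])[:,None]
def mask(c,hlo,hhi,roi=None,smin=120,vmin=30):
    hsv=cv2.cvtColor(c['image'],cv2.COLOR_RGB2HSV)
    m=cv2.inRange(hsv,(hlo,smin,vmin),(hhi,255,255))
    if roi: 
        k=np.zeros_like(m);a,b,e,f=roi;k[b:f,a:e]=1;m*=k
    return m
def load(f): return np.load(f'pics/{f}.npy',allow_pickle=True).item()
E
python3 - <<'E'
from h import *
np.set_printoptions(precision=4,suppress=True)
t=load('top0')
m=mask(t,45,80,(330,160,410,245)); v,u=np.nonzero(m); uv=np.c_[u,v]
P=zpts(t,uv); print('green z pct',np.percentile(P[:,2],[5,50,95]),len(u))
cs,_=cv2.findContours(m,cv2.RETR_EXTERNAL,cv2.CHAIN_APPROX_NONE); cn=max(cs,key=cv2.contourArea)[:,0]
ap=cv2.approxPolyDP(cn[:,None],3,True)[:,0]
print(ap); print(plane(t,ap,.116))
# main slab: min area rect of metric
q=plane(t,cn,.116)[:,:2].astype(np.float32); print(cv2.minAreaRect(q))
m=mask(t,0,14,(140,140,215,185)); v,u=np.nonzero(m); P=zpts(t,np.c_[u,v]); print('orange lid',len(u),P.min(0),P.max(0))
cs,_=cv2.findContours(m,cv2.RETR_EXTERNAL,cv2.CHAIN_APPROX_NONE); cn=max(cs,key=cv2.contourArea)[:,0]
ap=cv2.approxPolyDP(cn[:,None],2,True)[:,0]
print(np.c_[ap,zpts(t,ap)])
m2=mask(t,45,80,(255,170,290,205));v,u=np.nonzero(m2);print('bottle cap',plane(t,np.c_[u,v],.17).mean(0),zpts(t,np.c_[u,v])[:,2].max())
# box rim corners orange by depth
v,u=np.mgrid[170:235,150:225];uv=np.c_[u.ravel(),v.ravel()];P=zpts(t,uv)
s=(P[:,2]>.1)&(P[:,2]<.118); Q=P[s][:,:2].astype(np.float32);print('orange rim',len(Q),cv2.minAreaRect(Q),Q.min(0),Q.max(0))
im=cv2.resize(t['image'][120:260,80:420,::-1],None,fx=2.3,fy=2.3,interpolation=cv2.INTER_CUBIC);cv2.imwrite('pics/c1.png',np.clip(im*1.6,0,255).astype(np.uint8))
E
```

```text
green z pct [0.112  0.1183 0.1242] 1896
[[387 179]
 [347 186]
 [352 221]
 [362 221]
 [365 231]
 [385 228]
 [385 218]
 [394 216]]
[[ 0.6121 -0.3093  0.116 ]
 [ 0.5939 -0.1962  0.116 ]
 [ 0.4957 -0.2072  0.116 ]
 [ 0.4952 -0.235   0.116 ]
 [ 0.4673 -0.2425  0.116 ]
 [ 0.4747 -0.2985  0.116 ]
 [ 0.5025 -0.2995  0.116 ]
 [ 0.5077 -0.325   0.116 ]]
((0.5371076464653015, -0.26203519105911255), (0.13874880969524384, 0.12061428278684616), 8.395676612854004)
orange lid 1078 [ 0.3581 -0.0134 -0.0049] [0.7251 0.3674 1.6063]
[[153.     163.       0.6508   0.3267   0.2062]
 [162.     182.       0.6146   0.3221   0.1164]
 [203.     177.       0.6262   0.2058   0.1172]
 [196.     157.       0.6633   0.2107   0.2108]
 [185.     158.       0.6612   0.2399   0.2115]
 [182.     152.       0.6698   0.2416   0.2454]
 [161.     154.       0.6683   0.299    0.2343]
 [164.     161.       0.6545   0.2961   0.2107]]
bottle cap [0.5915 0.015  0.17  ] 0.17724368742437235
orange rim 366 ((0.567655086517334, 0.2608633041381836), (0.11702260375022888, 0.1222008541226387), 5.287989616394043) [0.5045 0.1955] [0.6297 0.3232]
```

View pics/c1.png

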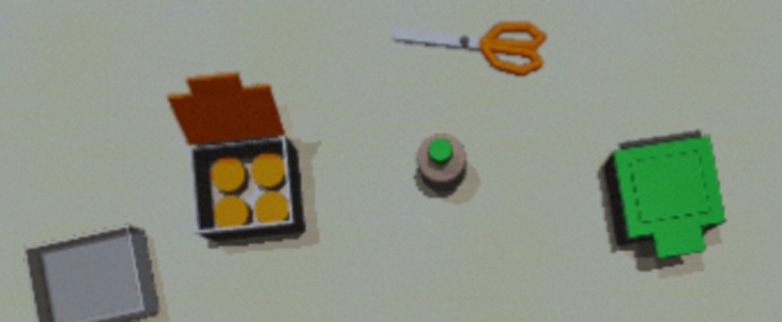

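The measurements agree with the sizes given. The green box is at yaw about 8.5°, with its hinge near (.605,-.252) and lip near (.470,-.271). The orange box is at yaw about 5.5°, with its hinge near (.620,.264). I'll raise the arm, close the fingers and turn first.

Call:
jog_arm:
  steps:
    - {"offset": [0,0,-3],"yaw": -7}
    - {"offset": [0,0,-3],"yaw": -7}
    - {"offset": [0,0,-3],"yaw": -7}
    - {"offset": [0,0,-1],"yaw": -7}
    - {"offset": [0,0,0],"yaw": -2}
  grip: 1

```text
t: 0.57
tcp_pos: [0.2454, 0.5455, 0.3192]
ee_rot: [-0.004, -0.059, 0.998, -0.006]
contact_force: [0.2, -0.1, -0.1]
opening: 0.0578
```

```bash
cat >> h.py <<'E'
def to(p,ang=None):
    o=manip.get_obs(); q=o['ee_rot']; Rm=R.from_quat([q[1],q[2],q[3],q[0]])
    d=Rm.inv().apply(np.array(p)-o['tcp_pos'])*100; x=Rm.apply([1,0,0])
    a=np.degrees(np.arctan2(x[1],x[0]))
    print('tcp',o['tcp_pos'].round(4),'xang',a.round(2),'tilt',Rm.apply([0,0,1]).round(4),'F',o['contact_force'].round(2),'t',round(o['t'],2),'op',round(o['opening'],4),'tool cm',d.round(2))
    if ang is not None: print('yaw needed',-((ang-a+180)%360-180))
E
python3 -c "
from h import *
to([.695,.235,.32],185.5)"
```

```text
tcp [0.2454 0.5455 0.3192] xang -173.22 tilt [-0.0065 -0.0125 -0.9999] F [ 0.24 -0.08 -0.1 ] t 0.57 op 0.0578 tool cm [-4.098e+01 -3.614e+01  2.000e-02]
yaw needed 1.276160787277604
```

Call:
jog_arm:
  steps:
    - {"offset": [-3,-2.6,0],"yaw": 0}
    - {"offset": [-3,-2.6,0],"yaw": 0}
    - {"offset": [-3,-2.6,0],"yaw": 0}
    - {"offset": [-3,-2.6,0],"yaw": 0}
    - {"offset": [-3,-2.6,0],"yaw": 0}
    - {"offset": [-3,-2.6,0],"yaw": 0}
    - {"offset": [-3,-2.6,0],"yaw": 0}
    - {"offset": [-3,-2.6,0],"yaw": 0}

```text
t: 1.23
tcp_pos: [0.5126, 0.3684, 0.3189]
ee_rot: [-0.005, -0.07, 0.998, -0.005]
contact_force: [-0.3, 1.2, -0.2]
opening: 0.0045
```

```bash
python3 -c "
from h import *
to([.695,.235,.32],185.5)"
```

```text
tcp [0.5126 0.3684 0.3189] xang -172.03 tilt [-0.0088 -0.0097 -0.9999] F [-0.3   1.2  -0.18] t 1.23 op 0.0045 tool cm [-16.21 -15.74  -0.14]
yaw needed 2.4708983886336
```

Call:
jog_arm:
  steps:
    - {"offset": [-2.7,-2.7,0],"yaw": 1}
    - {"offset": [-2.7,-2.7,0],"yaw": 1}
    - {"offset": [-2.7,-2.7,0],"yaw": 0.5}
    - {"offset": [-2.7,-2.7,0],"yaw": 0}
    - {"offset": [-2.7,-2.7,0],"yaw": 0}
    - {"offset": [-2.7,-2.2,0],"yaw": 0}
    - {"offset": [0,0,0],"yaw": 0}

```text
t: 1.82
tcp_pos: [0.7035, 0.2148, 0.3085]
ee_rot: [-0.01, -0.043, 0.999, -0.007]
contact_force: [-0.2, -0.3, -2.1]
opening: 0.0001
```

```bash
python3 -c "
from h import *
to([.70,.235,.19],185.5)"
```

```text
tcp [0.7035 0.2148 0.3085] xang -175.11 tilt [-0.0194 -0.0146 -0.9997] F [-0.24 -0.27 -2.13] t 1.82 op 0.0001 tool cm [-0.07  2.2  11.82]
yaw needed -0.6114342808034507
```

Call:
jog_arm:
  steps:
    - {"offset": [-1,2,0],"yaw": 0}
    - {"offset": [0,0.3,2],"yaw": 0}
    - {"offset": [0,0,2.5],"yaw": 0}
    - {"offset": [0,0,2.5],"yaw": 0}
    - {"offset": [0,0,2.5],"yaw": 0}
    - {"offset": [0,0,2],"yaw": 0}
    - {"offset": [0,0,0],"yaw": 0}

```text
t: 2.4
tcp_pos: [0.7132, 0.2354, 0.1719]
ee_rot: [-0.018, -0.039, 0.999, -0.009]
contact_force: [0.0, 0.1, -1.0]
opening: 0.0006
```

```bash
python3 -c "
from h import *
to([.62,.235,.19],185.5)
save('scene','s1');save('top','t1')"
```

```text
tcp [0.7132 0.2354 0.1719] xang -175.49 tilt [-0.0358 -0.0186 -0.9992] F [ 0.   0.1 -1. ] t 2.4 op 0.0006 tool cm [ 9.36  0.67 -1.47]
yaw needed -0.9894022445066639
```

View pics/s1.png

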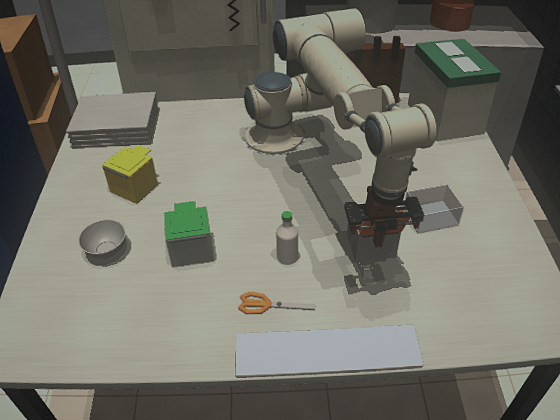

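The finger is behind the orange lid (around (380,230)) and has not touched it. I'll raise it 2 cm and push toward the robot.

Call:
jog_arm:
  steps:
    - {"offset": [0,0,-1],"yaw": 0}
    - {"offset": [0,0,-1],"yaw": 0}
    - {"offset": [1,0,0],"yaw": 0}
    - {"offset": [1,0,0],"yaw": 0}
    - {"offset": [1,0,0],"yaw": 0}
    - {"offset": [1,0,0],"yaw": 0}
    - {"offset": [1,0,0],"yaw": 0}

```text
t: 3.08
tcp_pos: [0.6687, 0.2336, 0.2231]
ee_rot: [-0.001, -0.039, 0.999, -0.005]
contact_force: [0.1, -0.1, -0.7]
opening: 0.0004
```

Call:
jog_arm:
  steps:
    - {"offset": [1,0,0],"yaw": 0}
    - {"offset": [1,0,0],"yaw": 0}
    - {"offset": [1,0,0],"yaw": 0}

```text
t: 3.33
tcp_pos: [0.6398, 0.2321, 0.2369]
ee_rot: [0.007, -0.039, 0.999, -0.002]
contact_force: [0.1, -0.1, -0.2]
opening: 0.0006
```

```bash
python3 -c "
from h import *
to([.60,.235,.19],185.5)
save('scene','s2');save('top','t2')"
```

```text
tcp [0.6398 0.2321 0.2369] xang -175.52 tilt [ 0.0141 -0.004  -0.9999] F [ 0.14 -0.06 -0.22] t 3.33 op 0.0006 tool cm [4.01 0.62 4.63]
yaw needed -1.020024184742283
```

View pics/s2.png

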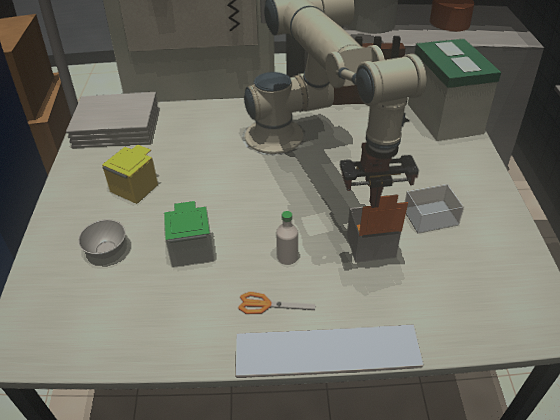

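The tool drifted up while moving (z is now .237), so the finger passed over the lid's shoulder beside the tab. I'll go back and redo it lower.

Call:
jog_arm:
  steps:
    - {"offset": [-1.5,0,0],"yaw": 0}
    - {"offset": [-2,0,0],"yaw": 0}
    - {"offset": [-2,0,0],"yaw": 0}
    - {"offset": [-1.5,0,0],"yaw": 0}
    - {"offset": [0,0,0],"yaw": 0}

```text
t: 3.85
tcp_pos: [0.7139, 0.2389, 0.2528]
ee_rot: [0.016, -0.04, 0.999, -0.0]
contact_force: [-1.0, 0.8, -0.2]
opening: 0.0001
```

```bash
python3 -c "
from h import *
to([.71,.26,.185],185.5)"
```

```text
tcp [0.7139 0.2389 0.2528] xang -175.44 tilt [ 0.0317  0.0012 -0.9995] F [-0.95  0.78 -0.22] t 3.85 op 0.0001 tool cm [0.44 2.14 6.76]
yaw needed -0.9418454196620587
```

Call:
jog_arm:
  steps:
    - {"offset": [0,1,1.5],"yaw": 0}
    - {"offset": [0,0,2],"yaw": 0}
    - {"offset": [0,0,1.5],"yaw": 0}
    - {"offset": [0,0,0.5],"yaw": 0}
    - {"offset": [0,0,0],"yaw": 0}
    - {"offset": [0,0,0],"yaw": 0}

```text
t: 4.35
tcp_pos: [0.7177, 0.2497, 0.205]
ee_rot: [0.022, -0.039, 0.999, 0.002]
contact_force: [0.1, 0.2, -0.5]
opening: 0.0002
```

```bash
python3 -c "
from h import *
to([.62,.26,.185],185.5)"
```

```text
tcp [0.7177 0.2497 0.205 ] xang -175.51 tilt [ 0.0429  0.0047 -0.9991] F [ 0.11  0.17 -0.55] t 4.35 op 0.0002 tool cm [9.74 1.79 1.58]
yaw needed -1.0103504749006333
```

Call:
jog_arm:
  steps:
    - {"offset": [0,0,1.3],"yaw": 0}
    - {"offset": [0,0,0.6],"yaw": 0}
    - {"offset": [0,0,0],"yaw": 0}
    - {"offset": [0.7,0,0],"yaw": 0}
    - {"offset": [0.7,0,0.1],"yaw": 0}
    - {"offset": [0.7,0,0.1],"yaw": 0}
    - {"offset": [0.7,0,0.1],"yaw": 0}

```text
t: 4.93
tcp_pos: [0.6922, 0.2474, 0.1915]
ee_rot: [0.027, -0.039, 0.999, 0.003]
contact_force: [-0.7, -0.7, 0.4]
opening: 0.0001
```

Call:
jog_arm:
  steps:
    - {"offset": [0.7,0,0.1],"yaw": 0}
    - {"offset": [0.7,0,0.1],"yaw": 0}

```text
t: 5.1
tcp_pos: [0.6782, 0.2463, 0.1919]
ee_rot: [0.029, -0.038, 0.999, 0.003]
contact_force: [-0.1, 0.4, -0.4]
opening: 0.0002
```

Steady at z = .192. I'll keep pushing.

Call:
jog_arm:
  steps:
    - {"offset": [0.7,0,0.1],"yaw": 0}
    - {"offset": [0.7,0,0.1],"yaw": 0}
    - {"offset": [0.7,0,0.1],"yaw": 0}
    - {"offset": [0.7,0,0.1],"yaw": 0}

```text
t: 5.43
tcp_pos: [0.65, 0.2442, 0.1927]
ee_rot: [0.033, -0.038, 0.999, 0.004]
contact_force: [0.3, 0.3, 0.4]
opening: 0.0005
```

Call:
jog_arm:
  steps:
    - {"offset": [0.7,0,0.1],"yaw": 0}
    - {"offset": [0.7,0,0.1],"yaw": 0}
    - {"offset": [0.7,0,0.1],"yaw": 0}
    - {"offset": [0.7,0,0.1],"yaw": 0}

```text
t: 5.77
tcp_pos: [0.6208, 0.242, 0.1899]
ee_rot: [0.035, -0.038, 0.999, 0.005]
contact_force: [0.9, 0.8, 0.6]
opening: 0.0003
```

```bash
python3 -c "
from h import *
to([.60,.235,.19],185.5)
save('scene','s3')"
```

```text
tcp [0.6208 0.242  0.1899] xang -175.63 tilt [ 0.0691  0.0125 -0.9975] F [0.94 0.78 0.64] t 5.77 op 0.0003 tool cm [ 2.12 -0.54 -0.17]
yaw needed -1.1335461464491345
```

View pics/s3.png

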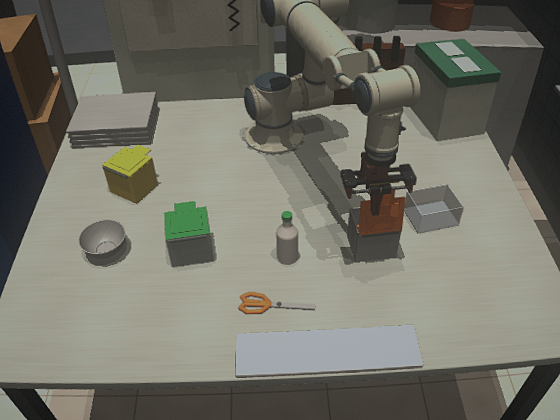

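The finger is behind the orange lid (378,200), and the lid is now near or past vertical. I'll keep going.

Call:
jog_arm:
  steps:
    - {"offset": [0.8,0,0],"yaw": 0}
    - {"offset": [0.8,0,0],"yaw": 0}
    - {"offset": [0.8,0,0],"yaw": 0}
    - {"offset": [0.5,0,0],"yaw": 0}
    - {"offset": [0,0,0],"yaw": 0}
    - {"offset": [0,0,0],"yaw": 0}
    - {"offset": [0,0,0],"yaw": 0}
    - {"offset": [0,0,0],"yaw": 0}

```text
t: 6.48
tcp_pos: [0.5884, 0.2396, 0.1882]
ee_rot: [0.035, -0.039, 0.999, 0.005]
contact_force: [0.5, 0.5, -0.6]
opening: 0.0005
```

Call:
jog_arm:
  steps:
    - {"offset": [0,0,-1],"yaw": 0}
    - {"offset": [0,0,-2],"yaw": 0}
    - {"offset": [0,0,-2],"yaw": 0}
    - {"offset": [0,0,-2],"yaw": 0}
    - {"offset": [0,0,-1],"yaw": 0}

```text
t: 6.9
tcp_pos: [0.5825, 0.2379, 0.2681]
ee_rot: [0.031, -0.038, 0.999, 0.004]
contact_force: [-0.1, 0.2, 1.0]
opening: 0.0006
```

```bash
python3 -c "
from h import *
to([.42,-.25,.30],188.5)
save('scene','s4');save('top','t4')"
```

```text
tcp [0.5825 0.2379 0.2681] xang -175.64 tilt [ 0.062   0.0099 -0.998 ] F [-0.09  0.21  1.  ] t 6.9 op 0.0006 tool cm [ 19.68 -47.39  -4.67]
yaw needed -4.1364499666862
```

View pics/s4.png

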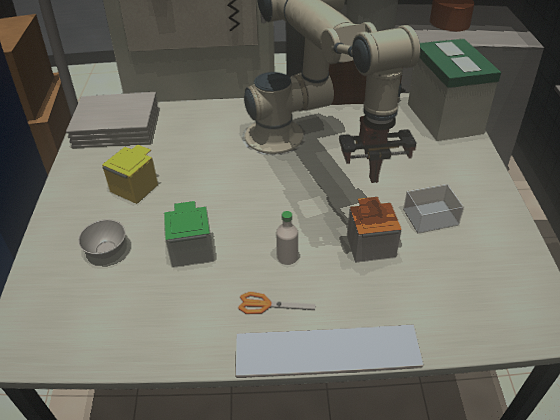

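The orange lid is shut (lid at (375,215)). Next I'll move in front of the green lip.

Call:
jog_arm:
  steps:
    - {"offset": [1.3,-3.3,-0.3],"yaw": -1}
    - {"offset": [1.3,-3.3,-0.3],"yaw": -1}
    - {"offset": [1.3,-3.3,-0.3],"yaw": -1}
    - {"offset": [1.3,-3.3,0],"yaw": -1}
    - {"offset": [1.3,-3.3,0],"yaw": 0}
    - {"offset": [1.3,-3.3,0],"yaw": 0}
    - {"offset": [1.3,-3.3,0],"yaw": 0}
    - {"offset": [1.3,-3.3,0],"yaw": 0}

```text
t: 7.67
tcp_pos: [0.5104, -0.0406, 0.2566]
ee_rot: [0.025, -0.081, 0.996, 0.004]
contact_force: [1.4, -0.7, 0.3]
opening: 0.0005
```

```bash
python3 -c "
from h import *
to([.42,-.279,.28],188.5)"
```

```text
tcp [ 0.5104 -0.0406  0.2566] xang -170.71 tilt [ 0.0487  0.0115 -0.9987] F [ 1.43 -0.7   0.26] t 7.67 op 0.0005 tool cm [ 12.64 -22.06  -3.05]
yaw needed 0.7857816400087358
```

Call:
jog_arm:
  steps:
    - {"offset": [1.9,-3.2,-0.4],"yaw": 0}
    - {"offset": [1.9,-3.2,-0.4],"yaw": 0}
    - {"offset": [1.9,-3.2,-0.4],"yaw": 0}
    - {"offset": [1.9,-3.2,0],"yaw": 0}
    - {"offset": [1.9,-3.2,0],"yaw": 0}
    - {"offset": [1.6,-3.0,0],"yaw": 0}
    - {"offset": [0,0,0],"yaw": 0}

```text
t: 8.25
tcp_pos: [0.4221, -0.26, 0.2515]
ee_rot: [0.019, -0.078, 0.997, 0.006]
contact_force: [0.1, 0.3, -0.3]
opening: 0.0005
```

```bash
python3 -c "
from h import *
to([.42,-.279,.09],188.5)
save('top','t5')"
```

```text
tcp [ 0.4221 -0.26    0.2515] xang -171.07 tilt [ 0.0363  0.0145 -0.9992] F [ 0.09  0.31 -0.33] t 8.25 op 0.0005 tool cm [ 1.12 -1.98 16.1 ]
yaw needed 0.43153545141387895
```

View pics/t5.png

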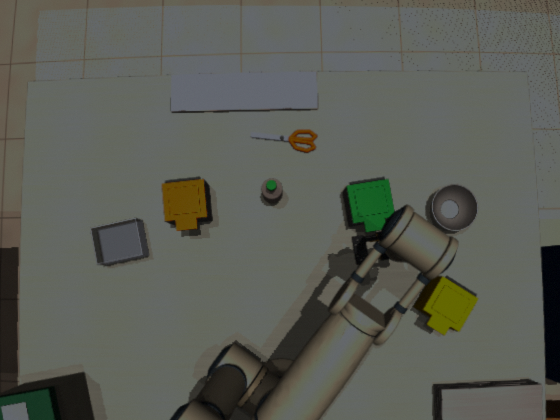

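Call:
jog_arm:
  steps:
    - {"offset": [0.6,-2,1],"yaw": 0}
    - {"offset": [0.5,0,3],"yaw": 0}
    - {"offset": [0,0,3],"yaw": 0}
    - {"offset": [0,0,3],"yaw": 0}
    - {"offset": [0,0,3],"yaw": 0}
    - {"offset": [0,0,2],"yaw": 0}
    - {"offset": [0,0,0.5],"yaw": 0}
    - {"offset": [0,0,0],"yaw": 0}

```text
t: 8.97
tcp_pos: [0.4233, -0.2702, 0.0854]
ee_rot: [0.019, -0.08, 0.997, 0.01]
contact_force: [0.2, -0.0, -0.1]
opening: 0.0003
```

```bash
python3 -c "
from h import *
to([.455,-.274,.09],188.5)
save('wrist','w5');save('scene','s5')"
```

```text
tcp [ 0.4233 -0.2702  0.0854] xang -170.82 tilt [ 0.0362  0.022  -0.9991] F [ 0.21 -0.05 -0.15] t 8.97 op 0.0003 tool cm [-3.09 -0.88 -0.35]
yaw needed 0.6783515479821745
```

View pics/w5.png

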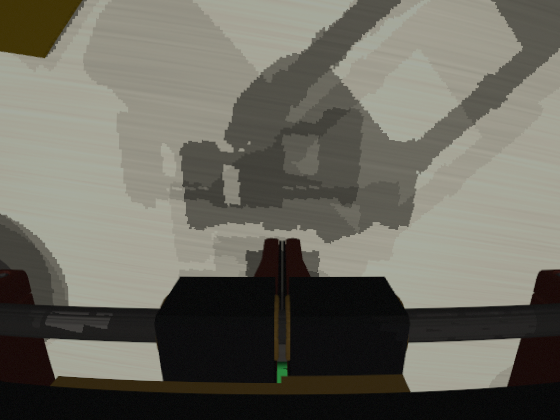

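View pics/s5.png

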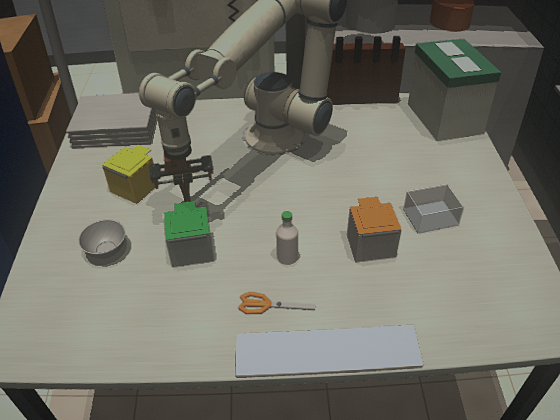

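The fingertips are in front of the green lip (188,205) at z = .085. I'll creep forward to contact.

Call:
jog_arm:
  steps:
    - {"offset": [-0.6,-0.3,0],"yaw": 0}
    - {"offset": [-0.6,-0.3,0],"yaw": 0}
    - {"offset": [-0.5,0,0],"yaw": 0}
    - {"offset": [-0.4,0,0],"yaw": 0}

```text
t: 9.4
tcp_pos: [0.4503, -0.2756, 0.0953]
ee_rot: [0.024, -0.08, 0.996, 0.005]
contact_force: [0.8, 0.1, -0.7]
opening: 0.001
```

Call:
jog_arm:
  steps:
    - {"offset": [-0.4,0,0],"yaw": 0}
    - {"offset": [-0.3,0,0],"yaw": 0}

```text
t: 9.57
tcp_pos: [0.4586, -0.2751, 0.0973]
ee_rot: [0.024, -0.08, 0.996, 0.004]
contact_force: [-11.8, -0.7, 3.7]
opening: 0.0007
```

Call:
jog_arm:
  steps:
    - {"offset": [-0.3,0,0],"yaw": 0}

```text
t: 9.65
tcp_pos: [0.4599, -0.2752, 0.0975]
ee_rot: [0.022, -0.08, 0.997, 0.004]
contact_force: [-11.3, -2.6, 1.8]
opening: 0.0007
```

Call:
jog_arm:
  steps:
    - {"offset": [-0.3,0,0],"yaw": 0}

```text
t: 9.73
tcp_pos: [0.4609, -0.2753, 0.0974]
ee_rot: [0.019, -0.079, 0.997, 0.004]
contact_force: [-10.5, -1.7, 1.9]
opening: 0.0002
```

Contact at about 11 N. I'll ease the push and lift along the lip arc, with friction carrying the lip.

Call:
jog_arm:
  steps:
    - {"offset": [-0.1,0,-0.4],"yaw": 0}
    - {"offset": [-0.1,0,-0.4],"yaw": 0}

```text
t: 9.9
tcp_pos: [0.4608, -0.2752, 0.1041]
ee_rot: [0.016, -0.079, 0.997, 0.004]
contact_force: [-3.1, -0.3, -0.3]
opening: 0.0006
```

Call:
jog_arm:
  steps:
    - {"offset": [-0.1,0,-0.4],"yaw": 0}
    - {"offset": [-0.1,0,-0.4],"yaw": 0}

```text
t: 10.07
tcp_pos: [0.4615, -0.2751, 0.1123]
ee_rot: [0.014, -0.078, 0.997, 0.005]
contact_force: [-4.6, -0.3, 0.0]
opening: 0.0002
```

```bash
python3 -c "
from h import *
to([.455,-.274,.09],188.5)
save('scene','s6')
c=load('s6');i=c['image'][140:280,100:260,::-1];cv2.imwrite('pics/c6.png',cv2.resize(i,None,fx=4,fy=4,interpolation=cv2.INTER_CUBIC))"
```

```text
tcp [ 0.4615 -0.2751  0.1123] xang -171.03 tilt [ 0.0275  0.0117 -0.9996] F [-4.6  -0.27  0.03] t 10.07 op 0.0002 tool cm [0.69 0.2  2.21]
yaw needed 0.47150973422458264
```

View pics/c6.png

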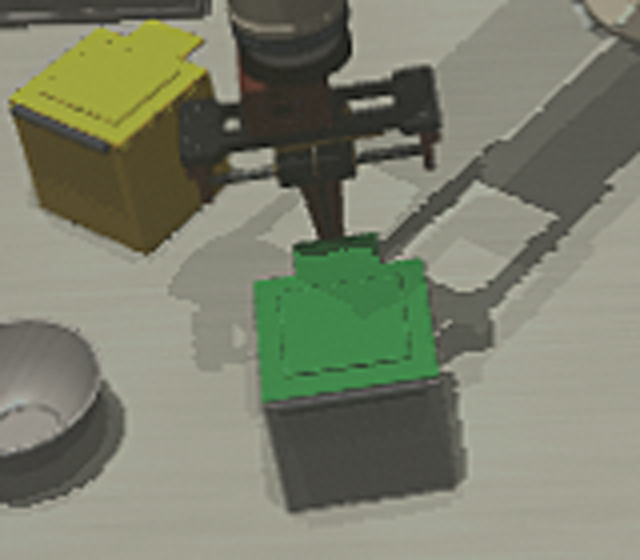

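```bash
cat >> h.py <<'E'
def greenlid(f,save_new=True):
    c=save('scene',f) if save_new else load(f)
    m=mask(c,45,80,(130,120,260,275),90)
    n,l,st,_=cv2.connectedComponentsWithStats(m); k=1+np.argmax(st[1:,4]); v,u=np.nonzero(l==k)
    P=zpts(c,np.c_[u,v]); ang=np.radians(8.5); x=np.array([np.cos(ang),np.sin(ang)])
    a=(P[:,:2]-[.605,-.252])@x; s=(P[:,2]>.1)&(a<.1)&(a>-.17)
    a=a[s];z=P[s,2]; A=np.polyfit(a,z,1); print('n',len(a),'slope deg',np.degrees(np.arctan(-A[0])),'a',np.percentile(a,[1,99]),'z',np.percentile(z,[1,50,99]))
E
python3 -c "
from h import *
greenlid('s5',False);greenlid('s6',False)"
```

```text
n 1307 slope deg -0.12179247636263735 a [-0.1338137   0.00116682] z [0.1109028  0.11683393 0.12310278]
n 1389 slope deg 5.8523629844113945 a [-0.11947239  0.00346204] z [0.11312309 0.12315965 0.13171965]
```

Friction is lifting the lid (5.9°, which matches the 15 mm rise). I'll carry on the same way.

Call:
jog_arm:
  steps:
    - {"offset": [-0.15,0,-0.4],"yaw": 0}
    - {"offset": [-0.15,0,-0.4],"yaw": 0}
    - {"offset": [-0.15,0,-0.4],"yaw": 0}

```text
t: 10.37
tcp_pos: [0.4636, -0.2748, 0.1258]
ee_rot: [0.012, -0.078, 0.997, 0.005]
contact_force: [-5.4, -0.5, -0.0]
opening: 0.0006
```

Call:
jog_arm:
  steps:
    - {"offset": [-0.18,0,-0.4],"yaw": 0}
    - {"offset": [-0.18,0,-0.4],"yaw": 0}
    - {"offset": [-0.18,0,-0.4],"yaw": 0}

```text
t: 10.62
tcp_pos: [0.4673, -0.2742, 0.1398]
ee_rot: [0.01, -0.077, 0.997, 0.005]
contact_force: [-4.5, 0.0, -0.1]
opening: 0.0006
```

```bash
python3 -c "
from h import *
to([.455,-.274,.09],188.5)
greenlid('s7')"
```

```text
tcp [ 0.4673 -0.2742  0.1398] xang -171.15 tilt [ 0.0195  0.0113 -0.9997] F [-4.47  0.01 -0.11] t 10.62 op 0.0006 tool cm [1.31 0.17 4.95]
yaw needed 0.3496212773965226
n 1631 slope deg 17.192653768489105 a [-0.11923615  0.00409988] z [0.11423425 0.13463458 0.1565741 ]
```

Now 17°. The horizontal push alone is enough from here, so I'll follow the arc with more forward motion.

Call:
jog_arm:
  steps:
    - {"offset": [-0.25,0,-0.35],"yaw": 0}
    - {"offset": [-0.25,0,-0.35],"yaw": 0}
    - {"offset": [-0.25,0,-0.35],"yaw": 0}
    - {"offset": [-0.25,0,-0.35],"yaw": 0}

```text
t: 11.0
tcp_pos: [0.4746, -0.2732, 0.1577]
ee_rot: [0.008, -0.076, 0.997, 0.004]
contact_force: [-6.5, 0.5, 2.4]
opening: 0.0007
```

Call:
jog_arm:
  steps:
    - {"offset": [-0.3,0,-0.35],"yaw": 0}
    - {"offset": [-0.3,0,-0.35],"yaw": 0}
    - {"offset": [-0.3,0,-0.35],"yaw": 0}
    - {"offset": [-0.3,0,-0.35],"yaw": 0}

```text
t: 11.33
tcp_pos: [0.4853, -0.2716, 0.1763]
ee_rot: [0.007, -0.076, 0.997, 0.004]
contact_force: [-3.6, -0.7, 1.7]
opening: 0.0006
```

```bash
python3 -c "
from h import *
to([.455,-.274,.09],188.5)
greenlid('s8')"
```

```text
tcp [ 0.4853 -0.2716  0.1763] xang -171.29 tilt [ 0.0144  0.0085 -0.9999] F [-3.59 -0.69  1.66] t 11.33 op 0.0006 tool cm [3.16 0.17 8.58]
yaw needed 0.2131135983445347
n 1848 slope deg 34.31238453665959 a [-0.10141328  0.00436321] z [0.1147697  0.14990109 0.18970223]
```

Call:
jog_arm:
  steps:
    - {"offset": [-0.45,0,-0.2],"yaw": 0}
    - {"offset": [-0.45,0,-0.2],"yaw": 0}
    - {"offset": [-0.45,0,-0.2],"yaw": 0}
    - {"offset": [-0.45,0,-0.2],"yaw": 0}
    - {"offset": [-0.45,0,-0.2],"yaw": 0}

```text
t: 11.8
tcp_pos: [0.5085, -0.2687, 0.1923]
ee_rot: [0.01, -0.076, 0.997, 0.002]
contact_force: [-1.4, -1.3, 1.3]
opening: 0.0005
```

```bash
python3 -c "
from h import *
to([.455,-.274,.09],188.5)
greenlid('s9')"
```

```text
tcp [ 0.5085 -0.2687  0.1923] xang -171.32 tilt [ 0.0191  0.0047 -0.9998] F [-1.38 -1.32  1.31] t 11.8 op 0.0005 tool cm [ 5.57  0.27 10.12]
yaw needed 0.18263655091777764
n 1885 slope deg 48.69904720196165 a [-0.07766143  0.00585608] z [0.11516728 0.16058703 0.21258696]
```

Call:
jog_arm:
  steps:
    - {"offset": [-0.6,0,0],"yaw": 0}
    - {"offset": [-0.6,0,0],"yaw": 0}
    - {"offset": [-0.6,0,0],"yaw": 0}
    - {"offset": [-0.6,0,0],"yaw": 0}
    - {"offset": [-0.6,0,0],"yaw": 0}
    - {"offset": [-0.6,0,0],"yaw": 0}

```text
t: 12.35
tcp_pos: [0.5494, -0.262, 0.1923]
ee_rot: [0.011, -0.076, 0.997, 0.002]
contact_force: [-1.1, -0.8, -0.8]
opening: 0.0003
```

```bash
python3 -c "
from h import *
to([.615,-.25,.2],188.5)
greenlid('s10')"
```

```text
tcp [ 0.5494 -0.262   0.1923] xang -171.23 tilt [ 0.022   0.0058 -0.9997] F [-1.11 -0.84 -0.79] t 12.35 op 0.0003 tool cm [-6.68  0.18 -0.62]
yaw needed 0.26976725064969287
n 1524 slope deg 67.84731234925442 a [-0.03217401  0.00821083] z [0.1160857  0.1670278  0.21482417]
```

View pics/s10.png

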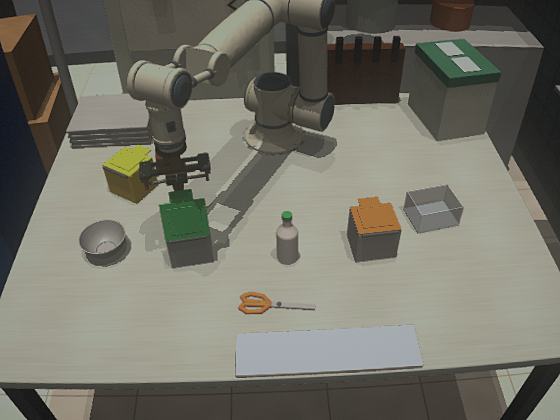

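The green lid stands at about 68° in front of the finger (185,215). I'll push it past vertical.

Call:
jog_arm:
  steps:
    - {"offset": [-0.7,0,0],"yaw": 0}
    - {"offset": [-0.7,0,0],"yaw": 0}
    - {"offset": [-0.7,0,0],"yaw": 0}
    - {"offset": [-0.7,0,0],"yaw": 0}
    - {"offset": [-0.7,0,0],"yaw": 0}
    - {"offset": [-0.7,0,0],"yaw": 0}
    - {"offset": [-0.7,0,0],"yaw": 0}

```text
t: 12.98
tcp_pos: [0.6034, -0.2532, 0.1924]
ee_rot: [0.011, -0.077, 0.997, 0.003]
contact_force: [-0.4, 0.6, 0.4]
opening: 0.0003
```

```bash
python3 -c "
from h import *
to([.615,-.25,.2],188.5)
greenlid('s11')"
```

```text
tcp [ 0.6034 -0.2532  0.1924] xang -171.2 tilt [ 0.0218  0.0068 -0.9997] F [-0.42  0.62  0.39] t 12.98 op 0.0003 tool cm [-1.21  0.14 -0.73]
yaw needed 0.30238479950799046
n 12 slope deg -36.90041610314751 a [0.0119035  0.01843466] z [0.21488722 0.21725958 0.22027026]
```

Call:
jog_arm:
  steps:
    - {"offset": [-0.7,0,0],"yaw": 0}
    - {"offset": [-0.7,0,0],"yaw": 0}
    - {"offset": [-0.3,0,0],"yaw": 0}
    - {"offset": [0,0,0],"yaw": 0}
    - {"offset": [0,0,0],"yaw": 0}
    - {"offset": [0,0,0],"yaw": 0}

```text
t: 13.53
tcp_pos: [0.6237, -0.2495, 0.192]
ee_rot: [0.011, -0.077, 0.997, 0.003]
contact_force: [0.4, 0.5, -0.8]
opening: 0.0007
```

```bash
python3 -c "
from h import *
to([.615,-.25,.2],188.5)
save('scene','s12');save('top','t12')"
```

```text
tcp [ 0.6237 -0.2495  0.192 ] xang -171.12 tilt [ 0.0216  0.0076 -0.9997] F [ 0.36  0.48 -0.81] t 13.53 op 0.0007 tool cm [ 0.85  0.09 -0.82]
yaw needed 0.38029075914664645
```

View pics/s12.png

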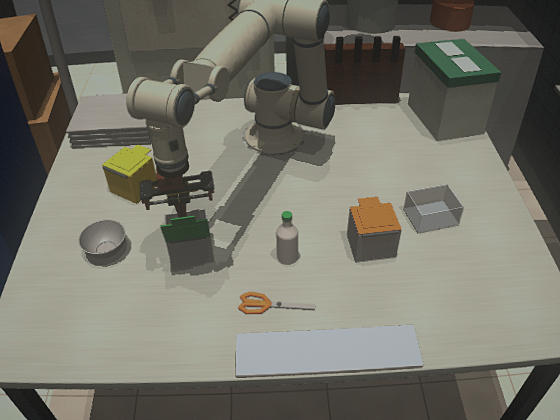

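The green lid leans back at (187,229), past vertical. I'll retract toward the robot and up.

Call:
jog_arm:
  steps:
    - {"offset": [1,0,0],"yaw": 0}
    - {"offset": [2,0,0],"yaw": 0}
    - {"offset": [2.5,0,-1],"yaw": 0}
    - {"offset": [2.5,0,-2],"yaw": 0}
    - {"offset": [2.5,0,-3],"yaw": 0}
    - {"offset": [2.5,0,-3],"yaw": 0}
    - {"offset": [2.5,0,-2],"yaw": 0}
    - {"offset": [2,0,0],"yaw": 0}

```text
t: 14.3
tcp_pos: [0.441, -0.2765, 0.2981]
ee_rot: [0.008, -0.079, 0.997, 0.005]
contact_force: [0.2, 0.2, -0.3]
opening: 0.0008
```

Call:
jog_arm:
  steps:
    - {"offset": [2,2.5,0],"yaw": 0}
    - {"offset": [1,3,0],"yaw": 0}
    - {"offset": [0,3,0],"yaw": 0}
    - {"offset": [0,3,0],"yaw": 0}
    - {"offset": [0,3,0],"yaw": 0}
    - {"offset": [0,2,0],"yaw": 0}
    - {"offset": [0,0,0],"yaw": 0}
    - {"offset": [0,0,0],"yaw": 0}

```text
t: 14.97
tcp_pos: [0.3771, -0.1153, 0.3045]
ee_rot: [0.014, -0.073, 0.997, 0.0]
contact_force: [-0.1, -0.6, 0.1]
opening: 0.0002
```

Run:
```python
from h import *
np.set_printoptions(precision=4,suppress=True)
to([.615,-.25,.2],188.5)
t=save('top','t13');save('scene','s13');t0=load('top0')
def info(t,name,lo,hi,roi):
    m=mask(t,lo,hi,roi);cs,_=cv2.findContours(m,cv2.RETR_EXTERNAL,cv2.CHAIN_APPROX_NONE); cn=max(cs,key=cv2.contourArea)[:,0]
    ap=cv2.approxPolyDP(cn[:,None],2,True)[:,0];print(name);print(np.c_[ap,zpts(t,ap)])
info(t,'green',45,80,(330,120,410,245))
info(t,'orange',0,20,(140,140,225,245))
for tt in(t0,t):
    m=mask(tt,0,20,(240,120,330,160));v,u=np.nonzero(m);print('sc',u.mean(),v.mean())
    m=mask(tt,45,80,(255,170,290,205));v,u=np.nonzero(m);print('cap',u.mean(),v.mean())
# rim of green box
v,u=np.mgrid[165:250,330:410];P=zpts(t,np.c_[u.ravel(),v.ravel()]);s=(P[:,2]>.103)&(P[:,2]<.117)
print(cv2.minAreaRect(P[s][:,:2].astype(np.float32)))
i=np.vstack([np.clip(x['image'][120:260,80:490,::-1]*1.5,0,255).astype(np.uint8) for x in(t0,t)])
cv2.imwrite('pics/c13.png',cv2.resize(i,None,fx=1.9,fy=1.9,interpolation=cv2.INTER_CUBIC))
```

```text
tcp [ 0.3771 -0.1153  0.3045] xang -171.59 tilt [ 0.0276  0.0024 -0.9996] F [-0.15 -0.62  0.15] t 14.97 op 0.0002 tool cm [-21.27 -16.78  11.07]
yaw needed -0.09414040681417646
green
[[391.     156.       0.6576  -0.3039   0.2096]
 [381.     157.       0.655   -0.277    0.2105]
 [381.     151.       0.6645  -0.2721   0.2402]
 [361.     154.       0.6589  -0.221    0.2324]
 [358.     161.       0.6449  -0.2156   0.2114]
 [348.     163.       0.6406  -0.1895   0.208 ]
 [347.     176.       0.615   -0.1921   0.1566]
 [351.     176.       0.6167  -0.2043   0.1463]
 [349.     179.       0.6106  -0.2002   0.1338]
 [354.     182.       0.6041  -0.2154   0.1213]
 [357.     180.       0.6099  -0.2243   0.1194]
 [356.     176.       0.6172  -0.2187   0.1422]
 [359.     181.       0.6077  -0.2304   0.115 ]
 [363.     177.       0.6157  -0.2392   0.1335]
 [365.     180.       0.6095  -0.2466   0.1197]
 [381.     175.       0.621   -0.29     0.1312]
 [384.     177.       0.6187  -0.302    0.1112]
 [387.     175.       0.6226  -0.3088   0.1207]
 [387.     161.       0.6469  -0.2953   0.1966]]
orange
[[204.     184.       0.6071   0.2036   0.1128]
 [207.     215.       0.5196   0.1954   0.1116]
 [196.     217.       0.5145   0.2262   0.1121]
 [196.     228.       0.4831   0.2251   0.1192]
 [177.     230.       0.4787   0.279    0.1157]
 [196.     229.       0.4905   0.245   -0.0048]
 [197.     219.       0.5126   0.2294   0.0746]
 [207.     216.       0.5169   0.1956   0.1104]]
sc 302.5959595959596 140.2348484848485
cap 270.8414634146341 185.0
sc 302.56171284634763 140.2241813602015
cap 270.9012345679012 185.0
((0.5581251382827759, -0.2606654167175293), (0.11531978100538254, 0.12092390656471252), 9.273688316345215)
```

View pics/c13.png

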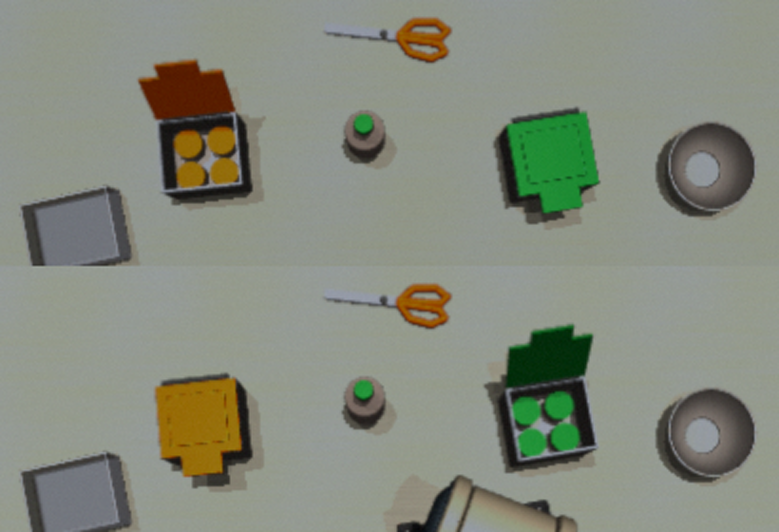

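View pics/s13.png

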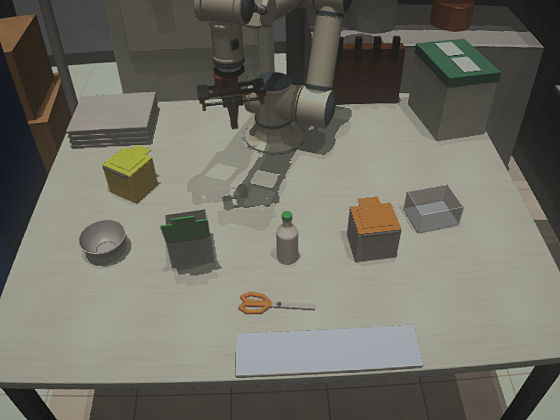

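The pictures show the green lid on its stop: its lip is about 52 mm behind the hinge and 128 mm above it, so about 1.95 rad. The orange lid is level at z of about .112–.119. The green box moved about 5 mm, and the other items have not moved.

```bash
python3 -c "
from h import *
print(manip.job_done())"
```

```text
the job is handed in; nothing more can be done
None
```

The orange lid is shut and the green lid leans fully open on its stop. I handed the job in at about 15 s of the 64 s allowed; the hand-in reports no verdict.

- **Orange lid:** I tipped it forward by pushing its back with the closed fingertips. On the first try the tool drifted up while moving and passed over the lid's shoulder. I backed off and repeated it lower, and that worked.
- **Green lid:** The fingers stayed pointing down, so they could not get under the lip. I pressed lightly on the lip edge and lifted it by friction to about 17°. From there I pushed it over past vertical.

**Last checks, from the final pictures:**

| Item | Result |
|---|---|
| Green lid | about 1.95 rad |
| Orange lid | level, lid height 112–119 mm |
| Green box | moved about 5 mm |
| Scissors, bottle cap | no measurable move |
| Tub, bowl, orange box | judged by eye only, no visible move |
| Arm | clear of everything |

- **Highest force seen:** the wrist read about 12 N when the fingers first met the green lip. That was more than I intended, though under the 20 N limit. Forces were read only at the end of each move call, so a brief higher peak would not show.
- **Lids at rest:** I did not check this with two pictures taken at different times.

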